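# Set the end stop of a stamping press and load a brush block

### The job

Get the stamping press ready for the plain wooden brush block: turn the black knob on the pulled-out bed until the end stop's pointer lines up with the line scribed on the brass rider. Then lay the block flat on the bed, its long side against the two back pins and its end against the end stop, and let go of it. Last, push the bed by its handle all the way in under the head, the block still in place and the pointer still on the line, without knocking the finished brush, the thread spool or the tin about.

Things in the scene. Friction and masses are not known exactly. Their poses are not given: they have to be found in the camera images.
- knob_grip (a point): Point on the upright axis of the black fluted round knob at the left front of the press bed; knob 44 mm across, 26 mm high, on a 12 mm boss; the point is 18 mm above the knob's underside, 30 mm above the bed surface. Within 55 mm of it nothing on the bed is higher than 10 mm. It turns against about 0.2 N m of friction and stays where it is left; its pinion drives the end stop's rack.
- knob (a joint): Knob angle in rad, growing anticlockwise as seen from above, range -2.5 to 2.5. One rad anticlockwise moves the end stop and its pointer 12 mm to the left (along the bed's +y); clockwise moves them to the right.
- pointer_tip (a point): Tip of the dark steel pointer carried by the end stop's rack bar, at the front of the bed, 7 mm above the bed surface; it points to the front (the bed's -x) and moves only along the bed's y, with the stop.
- mark (a point): End, nearest the pointer, of the line scribed across the brass rider (26 x 16 x 6 mm) clamped on the steel rule at the bed's front edge, 7 mm above the bed surface. The pointer is on the line when pointer_tip and mark have the same y in the bed's axes (the tip 1 mm behind the rider). At the start the mark lies about 10 to 30 mm to the right (-y) of the pointer.
- stop_face (a point): Point on the end stop's flat face where the middle of the block's end belongs, 14 mm above the bed surface; the face looks along -y, is 46 mm wide and 19 mm high. Its axes are the bed's: x along the slide towards the head, y left along the rule, z up. A seated block has its centre 75 mm from here along -y, same x and z, long axis along y. The stop slips if pushed with more than about 15 N.
- bed_handle (a point): Middle of the straight bar handle on the front of the bed: a bar about 10 mm thick and 100 mm long along the bed's y, 35 mm in front of the bed's front face, 66 mm above the bench, open above, below and in front. Axes are the bed's.
- bed (a joint): Travel of the bed along its +x in m: 0 fully pulled out, 0.16 all the way in against its stop. It slides against about 7 N of friction and stays where it is left. The press head (94 mm wide, 305 mm high, side lever up to 390 mm: keep clear of it) begins 155 mm in +x from the centre of the pulled-out bed; its die hangs 130 mm above the bench, clear of the block.
- block_mid (a point): Centre (half-way up) of the plain beech brush block, 150 mm long (its x), 52 mm wide (its y), 28 mm high, with rounded corners and a shallow groove along each side, about 150 g, lying loose on the bench to the right of the press. Either end may go to the stop.
- brush_mid (a point): Centre of a finished shoe brush, 170 x 50 x 48 mm: dark rounded wooden back over brown bristles. A bystander near the block, on either side of it, to be left alone.
- spool_mid (a point): Centre of a wooden thread spool with brown thread, 68 mm across, 80 mm high, standing left of the press. To be left alone.
- tin_mid (a point): Centre of a low round dark tin, 88 mm across, 38 mm high, left of the press. To be left alone.
- pin_line (a point): Midpoint of the line that touches the near sides of the two upright back pins on the bed (12 mm across, 10 mm high, one 50 mm to each side of this point along y), 5 mm above the bed surface; axes are the bed's. It lies 26 mm in +x of stop_face. Bed plate: 180 mm along x, 280 mm along y, 16 mm thick, its surface 75 mm above the bench.
There are look-alikes about, which are no part of the job. What is shaped like the part that bears block_mid but blue or orange is not meant.

How it is judged:
By the outcome, as a careful person would: the job done as asked, in the order asked, and still so for the second after the job is handed in, with the robot touching nothing.
It also fails if it takes over 72 s, if anything falls off the work surface, if the arm or the gripper's body presses on something with over 40 N, if the wrist force passes 120 N, or if a joint passes its speed limit or range.

### The arm

A 7-joint arm with a two-finger parallel gripper is mounted at the origin on the work surface. World frame = base frame: x ahead of the robot, y to its left, z up, the work surface at z = 0. Lengths are in mm, angles in rad, forces in N, time in s.
With the tool pointing down it reaches from about 400 to 875 mm from the base axis. Payload 19.3 kg.
Tool frame: the origin (TCP) lies midway between the tips of the shut fingers; the grasp point (between the pads) lies 19 mm behind it; z points along the fingers, y is the line along which they close (so a half turn about z gives the same grasp; the last joint's range is limited). The gripper opens to 85 mm and grips with 20 to 120 N. Pads are 22 mm wide; open, the fingers measure 114 mm over their backs; the gripper's body (76 mm by 85 mm) begins 54 mm behind the grasp point. The pads swing forward as they close: fully open they stand 13 mm farther back than shut.
Start: joints at [1.078, 0.521, -0.036, 1.599, 0.021, 1.021, -0.113], TCP at [256.419, -569.968, 231.291] pointing down, gripper open.
Joint ranges: [-2.91, 2.91], [-0.3, 2.13], [-1.5, 1.42], [0.17, 2.43], [-1.26, 4.41], [0.16, 1.93], [-2.52, 2.52]. Speed limits (rad/s): [1.89, 1.89, 2.39, 2.39, 3.01, 3.01, 3.01].

### API

Orientations are given as a unit quaternion [x, y, z, w].
In Python, from cell import bot gives the robot as it stands.
- The arm moves only by the tool servo_tool, never from a script. Its argument "targets" is a list of rows, each a list of 2 entries, a list of its own where there are three numbers: the shift along the tool's x, y, z normalised to -1 to 1, where 1 is 50 mm, then the turn, a rotation vector about the tool's x, y, z normalised to -1 to 1, where 1 is 4 degrees. A call has 1 to 10 rows; each row shifts and turns the commanded pose from where the row before left it, along the tool's axes as they then stand; what a row does not reach is not made up. A row lasts 1/10 s, in which the tool goes at most 50 mm and 8.59 degrees, less where a joint would pass 70% of its speed; a pose out of reach is approached as far as the arm can. A call with a number of a shift or a turn outside -1 to 1 is refused whole. A call with a gripper value outside its range is refused whole. "hand" is the opening, from 0 (shut) to 1 (fully open), set as the call begins (left out, the last holds). The fingers move at their own pace and stop on an object; "grip_force" is the grip in N (left out, the last holds). Time passes only in rows, so rows that do not move let the fingers close. It gives the time, the measured TCP pose, the force, the opening and the grip force at its end, in the units of the state.
- bot.get_obs(): the state, without advancing time (a new reading comes with each control period).
- bot.camera(name): name is "scene" or "top"; returns the picture (480x640x3 uint8, blue, green, red); there is no depth.
- bot.calibration(name): a dict with "vertical_fov" (degrees; the focal length in pixels is half the picture's height over the tangent of half this angle, whatever the lens; pixels are square), "cx", "cy" (the principal point, pixels), "distortion" ([k1, k2, p1, p2, k3] as OpenCV has them; the pictures are not rectified), "camera_from_world" (4x4, takes a point from world to camera coordinates). Camera axes: x right, y up, looking along -z (the intrinsics and any distortion apply to the point x, -y, -z); pixel columns grow to the right and rows downward; lengths in mm; the calibration is good to about 2 mm. A picture is of the moment at which its call begins. calibration takes no time and is no camera call.
- bot.finish_job(): hands the job in; it is judged then, once.
The state is a dict: "t": time; "qpos": joint angles; "joint_vel": joint speeds; "joint_torque": joint torques, N m; "eef_pos": TCP position; "orientation": TCP orientation; "force": force on the tool from outside, world axes, zero at the start; "moment": the same for the moment, N m; "finger_gap": opening from 0.0 (shut) to 1.0 (fully open); "grasp_force": force on a finger pad.
Only numpy, scipy, OpenCV 4.12 (cv2) and the standard library are available. Lean on these libraries where they do the work, as an engineer would, in place of code of your own. Each camera call takes 0.05 s, during which the arm holds its last target. There are 200 camera calls.

## Working session

There is one attempt and no reset: what is moved stays moved. The work goes in short steps, Python scripts to look and compute and a tool call to move; the robot and the scene stay as the last step left them, time stands still between calls to the robot, and variables do not carry over. Pictures are saved under pics/ and viewed, at most 12 in all, crops included, and the job is handed in when it is done.

Besides the shell and the picture viewer there is one more tool, called after "Emit:" by a JSON object that holds its "method" and its "body", one argument or row to a line. servo_tool: Moves the arm, as the interface text tells. Its arguments: {"type":"object","properties":{"targets":{"type":"array"},"hand":{"type":"number"},"grip_force":{"type":"number"}},"required":["targets"]}

```bash
ls; mkdir -p pics
python3 - <<'E'
from cell import bot
import cv2
for n in("scene","top"):
    c=bot.calibration(n);print(n,c)
    cv2.imwrite(f"pics/{n}0.png",bot.camera(n))
o=bot.get_obs();print(o)
E
```

```text
pics
scene {'vertical_fov': 54.64515305536878, 'cx': 321.0705119894426, 'cy': 237.94067421662763, 'distortion': array([-0.12437788,  0.        ,  0.        ,  0.        ,  0.        ]), 'camera_from_world': array([[-3.27838492e-01,  9.44582864e-01,  1.68860050e-02,
         1.51439032e+02],
       [-5.91471196e-01, -2.19155041e-01,  7.75972224e-01,
         1.83522722e+02],
       [ 7.36670718e-01,  2.44405978e-01,  6.30541014e-01,
        -1.50015663e+03],
       [ 0.00000000e+00,  0.00000000e+00,  0.00000000e+00,
         1.00000000e+00]])}
top {'vertical_fov': 46.45095563402213, 'cx': 311.5995122942723, 'cy': 242.80856068002518, 'distortion': array([-0.01777091,  0.        ,  0.        ,  0.        ,  0.        ]), 'camera_from_world': array([[ 2.56956328e-03, -9.99849175e-01,  1.71762575e-02,
        -1.16970455e+01],
       [ 9.98014947e-01,  3.64491685e-03,  6.28719351e-02,
        -4.35242459e+02],
       [-6.29250585e-02,  1.69806083e-02,  9.97873788e-01,
        -1.50083479e+03],
       [ 0.00000000e+00,  0.00000000e+00,  0.00000000e+00,
         1.00000000e+00]])}
{'t': 0.1, 'qpos': array([ 1.07781696,  0.52195346, -0.0363045 ,  1.59993028,  0.02117547,
        1.021064  , -0.11279785]), 'joint_vel': array([ 3.35559404e-05, -3.23664106e-03,  4.59854239e-04, -6.63474628e-04,
        3.29245541e-04, -4.10412510e-04,  1.61810079e-05]), 'joint_torque': array([ 6.15219906e-03, -9.28474903e+01,  1.98577926e+00, -3.70536375e+01,
        1.83092844e-02,  5.26250762e-03, -8.20829928e-05]), 'eef_pos': array([ 256.28489731, -569.72911057,  230.79153371]), 'orientation': array([ 9.77744559e-01,  2.09798336e-01, -1.29287932e-04, -4.68036668e-04]), 'force': array([ 0.18728595, -0.92757782,  0.26106211]), 'moment': array([-0.04225572, -0.01742169,  0.05026168]), 'grasp_force': 0.0, 'finger_gap': 1.0020149767039443}
```

View pics/scene0.png

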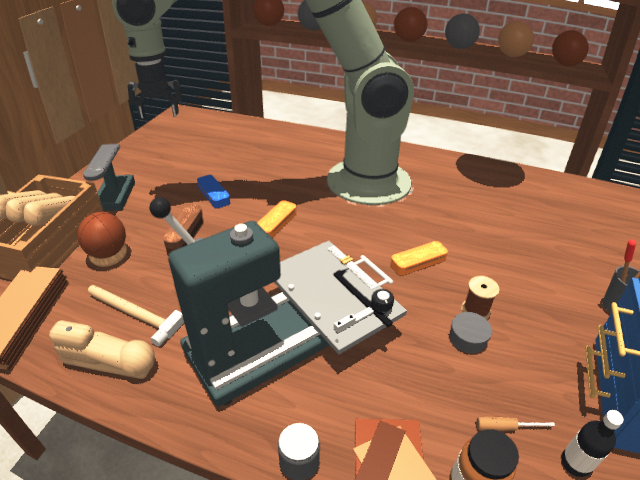

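View pics/top0.png

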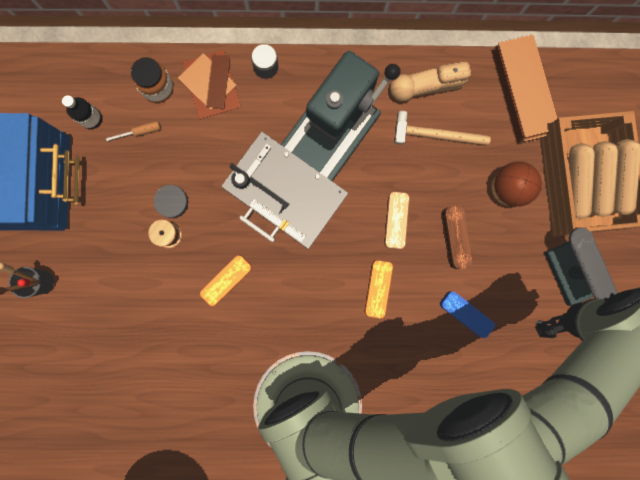

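The top view shows the bed centred near (285,190). The knob is at about (240,178), the handle at (262,222), the beech block at (398,220), the brush at (458,237), and there are orange look-alikes at (226,281) and (379,289). In the scene view the head hides the block. Next I'll zoom in on the bed.

Run:
```python
import cv2,numpy as np
t=cv2.imread("pics/top0.png");s=cv2.imread("pics/scene0.png")
a=cv2.resize(t[125:255,215:355],None,fx=4.2,fy=4.2,interpolation=cv2.INTER_CUBIC)
b=cv2.resize(s[235:355,270:410],None,fx=5,fy=5,interpolation=cv2.INTER_CUBIC)
cv2.imwrite("pics/c1.png",a);cv2.imwrite("pics/c2.png",b)
```

```text
(no output)
```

View pics/c1.png

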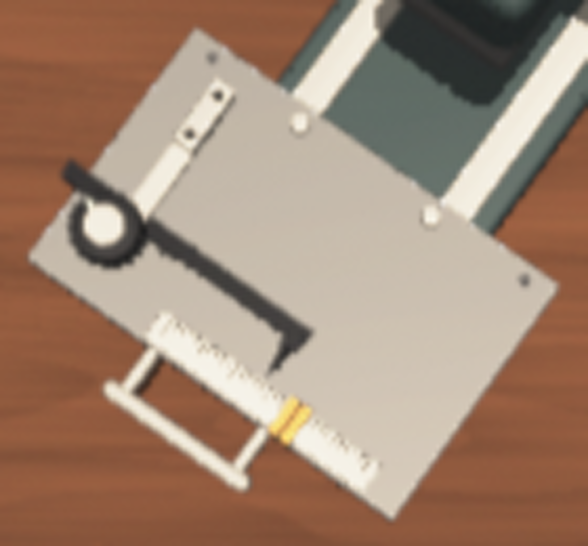

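View pics/c2.png

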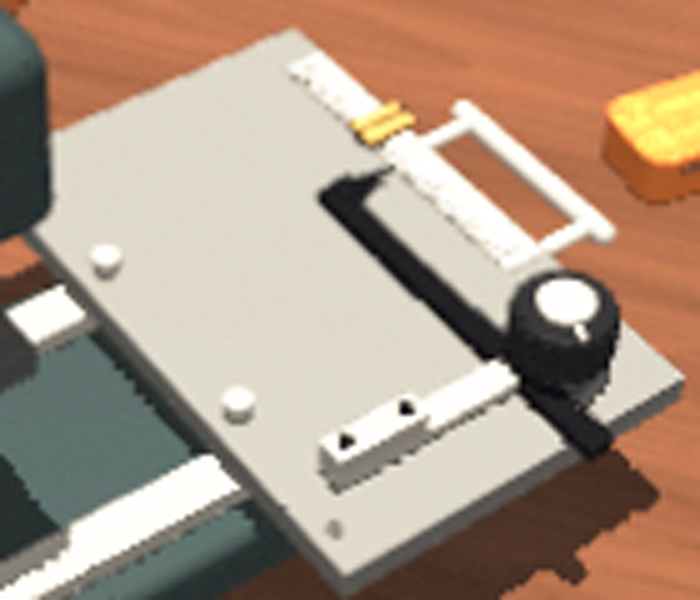

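The crops show the bed clearly. In c1 (top view) the pins are at (300,122) and (431,214), the knob cap at (103,225), the pointer tip near (270,370) and the rider near (291,420). In c2 (scene view) the pins are at (105,250) and (238,393), the knob cap at (567,300), the pointer tip near (392,170) and the rider near (385,122). I'll measure these and zoom further on the pointer and rider.

```bash
cat > h.py <<'E'
import numpy as np,cv2
from cell import bot
from scipy.spatial.transform import Rotation as R
def cal(n):
    c=bot.calibration(n);f=240/np.tan(np.radians(c["vertical_fov"]/2))
    return np.array([[f,0,c["cx"]],[0,f,c["cy"]],[0,0,1]]),np.array(c["distortion"]),np.array(c["camera_from_world"])
def ray(n,p):
    K,D,T=cal(n)
    u=cv2.undistortPoints(np.array([[p]],float),K,D)[0,0]
    d=T[:3,:3].T@np.array([u[0],-u[1],-1]);o=-T[:3,:3].T@T[:3,3]
    return o,d/np.linalg.norm(d)
def plane(n,p,z):
    o,d=ray(n,p);return o+d*(z-o[2])/d[2]
def tri(pt,ps):
    A=[];b=[]
    for n,p in(("top",pt),("scene",ps)):
        o,d=ray(n,p);M=np.eye(3)-np.outer(d,d);A.append(M);b.append(M@o)
    A=np.vstack(A);b=np.hstack(b);x=np.linalg.lstsq(A,b,rcond=None)[0]
    return x,np.linalg.norm(A@x-b)
def proj(n,X):
    K,D,T=cal(n);c=T[:3,:3]@X+T[:3,3];c=c*[1,-1,-1]
    return cv2.projectPoints(c[None],np.zeros(3),np.zeros(3),K,D)[0].ravel()
def move(target,yaw=None):
    """tool-axis shift units (50mm), and yaw units(4deg) about tool z to closing-axis yaw"""
    o=bot.get_obs();r=R.from_quat(o["orientation"])
    print("t",o["t"],"pos",o["eef_pos"].round(1),"q",o["qpos"].round(2),"F",o["force"].round(1),"gap",round(o["finger_gap"],3),"gf",o["grasp_force"])
    print("shift units",(r.inv().apply(np.array(target)-o["eef_pos"])/50).round(3))
    ya=r.apply([0,1,0]);print("tool y yaw deg",np.degrees(np.arctan2(ya[1],ya[0])).round(2),"tilt z",r.apply([0,0,1]).round(4))
E
python3 - <<'E'
from h import *
t=cv2.imread("pics/top0.png");s=cv2.imread("pics/scene0.png")
T=lambda p:(np.array(p)+.5)/4.2+[215,125]-.5
S=lambda p:(np.array(p)+.5)/5+[270,235]-.5
for k,a,b in(("pinL",(300,122),(238,393)),("pinR",(431,214),(105,250)),("knobtop",(103,225),(567,300)),("tip",(270,370),(392,170)),("rider",(291,420),(385,122)),
 ("cornerBL",(197,30),(340,590)),("cornerFL",(30,258),(683,375)),("cornerFR",(393,518),(293,32)),("handleL",(110,388),(606,234)),("handleR",(240,484),(462,106)),("stopA",(230,95),(325,450))):
    x,e=tri(T(a),S(b));print(k,x.round(1),round(e,1))
hsv=cv2.cvtColor(t,cv2.COLOR_BGR2HSV)
for u,v in((398,220),(379,289),(398,205)):print(hsv[v,u])
m=cv2.inRange(hsv,(10,40,180),(35,170,255));m[:180]=0;m[260:]=0;m[:,:375]=0;m[:,420:]=0
c=max(cv2.findContours(m,0,1)[0],key=cv2.contourArea);print(cv2.minAreaRect(c),cv2.contourArea(c))
for p in cv2.boxPoints(cv2.minAreaRect(c)):print(plane("top",p,28).round(1))
def big(im,x,y,w,h):return cv2.resize(im[y:y+h,x:x+w],(w*14,h*14),interpolation=cv2.INTER_NEAREST)
cv2.imwrite("pics/z1.png",np.hstack([big(t,270,205,28,30),big(s,334,248,26,30)]))
E
```

```text
pinL [662.5  58.8  87.7] 1.2
pinR [605.2 -22.5  88.3] 1.1
knobtop [592.5 176.7 115.5] 1.1
tip [508.3  77.5  83.2] 2.5
rider [477.3  64.6  82.6] 2.9
cornerBL [726.  124.1  65.4] 0.4
cornerFL [578.8 227.3  74.5] 2.3
cornerFR [417.8   0.7  72.5] 1.8
handleL [498.7 177.2  67. ] 1.9
handleR [439.1  94.4  69.8] 0.0
stopA [679.2 101.8  88. ] 0.6
[ 28  60 246]
[ 25 148 247]
[ 20 103 245]
((397.00982666015625, 219.87918090820312), (19.826824188232422, 56.05927276611328), 4.635463237762451) 1022.0
[ 423.8 -207.1   28. ]
[ 575.3 -220.3   28. ]
[ 571.2 -274.    28. ]
[ 419.6 -260.4   28. ]
```

View pics/z1.png

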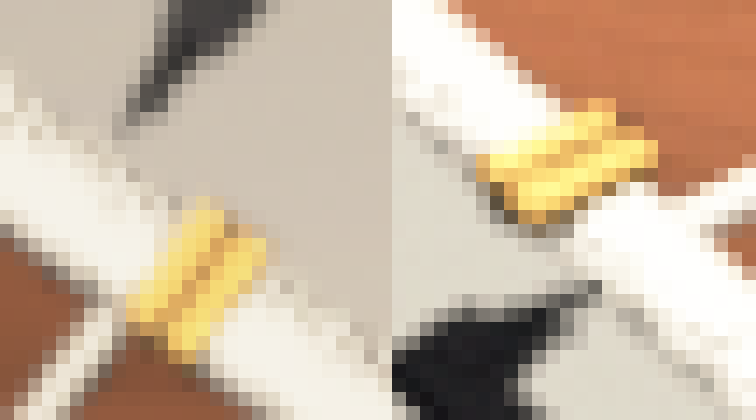

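z1 puts the pointer tip at (278.2,213.8) in the top view and (348.4,267.9) in the scene view. The mark's back end is near (286.4,220.4) in the top view and (341.9,260.9) in the scene view.

Run:
```python
from h import *
yb=np.array([57.3,81.3,0])+np.array([161,226.6,0]);yb/=np.linalg.norm(yb);xb=np.array([yb[1],-yb[0],0])
print("yaw y",np.degrees(np.arctan2(yb[1],yb[0])))
for n,a,b in(("top",(278.2,213.8),(286.36,220.36)),("scene",(348.36,267.86),(341.86,260.86))):
    A=plane(n,a,82);B=plane(n,b,82);print(n,A.round(1),B.round(1),"dx",(B-A)@xb,"dy",(B-A)@yb)
print("knob top-plane",plane("top",(239.14,178.2),113).round(1),plane("scene",(383,294.6),113).round(1))
move([590,177,230])
```

```text
yaw y 54.6634954254492
top [506.   77.6  82. ] [489.   56.4  82. ] dx -1.5803363628631193 dy -27.149088494882285
scene [503.9  79.   82. ] [486.2  58.   82. ] dx -2.3109114156766726 dy -27.372612581586296
knob top-plane [593.1 176.2 113. ] [589.8 177.2 113. ]
t 0.1 pos [ 256.3 -569.7  230.8] q [ 1.08  0.52 -0.04  1.6   0.02  1.02 -0.11] F [ 0.2 -0.9  0.3] gap 1.002 gf 0.0
shift units [ 12.214 -10.882   0.026]
tool y yaw deg -65.78 tilt z [-4.e-04  9.e-04 -1.e+00]
```

Emit:
{"method": "servo_tool", "body": {
  "targets": [
    [[0.25, -0.22, 0], [0, 0, 0]],
    [[0.47, -0.42, 0], [0, 0, 0]],
    [[0.47, -0.42, 0], [0, 0, 0]],
    [[0.47, -0.42, 0], [0, 0, 0]],
    [[0.47, -0.42, 0], [0, 0, 0]],
    [[0.47, -0.42, 0], [0, 0, 0]],
    [[0.47, -0.42, 0], [0, 0, 0]],
    [[0.47, -0.42, 0], [0, 0, 0]],
    [[0.47, -0.42, 0], [0, 0, 0]],
    [[0.47, -0.42, 0], [0, 0, 0]]
  ],
  "hand": 1,
  "grip_force": 60
}}

```text
t: 1.1
eef_pos: [378.9, -294.4, 231.2]
orientation: [0.978, 0.21, -0.0, -0.0]
force: [0.6, 0.3, 0.4]
finger_gap: 0.999
grasp_force: 0.0
```

Emit:
{"method": "servo_tool", "body": {
  "targets": [
    [[0.47, -0.42, 0], [0, 0, 0]],
    [[0.47, -0.42, 0], [0, 0, 0]],
    [[0.47, -0.42, 0], [0, 0, 0]],
    [[0.47, -0.42, 0], [0, 0, 0]],
    [[0.47, -0.42, 0], [0, 0, 0]],
    [[0.47, -0.42, 0], [0, 0, 0]],
    [[0.47, -0.42, 0], [0, 0, 0]],
    [[0.47, -0.42, 0], [0, 0, 0]],
    [[0.47, -0.42, 0], [0, 0, 0]],
    [[0.47, -0.42, 0], [0, 0, 0]]
  ]
}}

```text
t: 2.1
eef_pos: [507.0, -6.6, 231.2]
orientation: [0.978, 0.21, -0.0, -0.0]
force: [-0.3, -0.5, 0.1]
finger_gap: 0.999
grasp_force: 0.0
```

Emit:
{"method": "servo_tool", "body": {
  "targets": [
    [[0.47, -0.42, 0], [0, 0, 0]],
    [[0.47, -0.42, 0], [0, 0, 0]],
    [[0.47, -0.42, 0], [0, 0, 0]],
    [[0.47, -0.42, 0], [0, 0, 0]],
    [[0.47, -0.42, 0], [0, 0, 0]],
    [[0.25, -0.22, 0], [0, 0, 0]],
    [[0, 0, 0], [0, 0, -1]],
    [[0, 0, 0], [0, 0, -1]],
    [[0, 0, 0], [0, 0, -1]],
    [[0, 0, 0], [0, 0, -1]]
  ]
}}

```text
t: 3.1
eef_pos: [577.6, 150.7, 231.0]
orientation: [0.939, 0.345, -0.0, 0.0]
force: [-0.2, 0.1, 1.0]
finger_gap: 0.999
grasp_force: 0.0
```

```bash
python3 -c "
from h import *
move([592,176.5,230])"
```

```text
t 3.1 pos [577.6 150.7 231. ] q [-0.1   0.5  -0.36  1.66  0.2   1.02 -1.39] F [-0.2  0.1  1. ] gap 0.999 gf 0.0
shift units [ 0.553 -0.206  0.02 ]
tool y yaw deg -49.63 tilt z [-6.e-04 -5.e-04 -1.e+00]
```

Emit:
{"method": "servo_tool", "body": {
  "targets": [
    [[0.28, -0.1, 0], [0, 0, 0]],
    [[0.27, -0.1, 0], [0, 0, 0]],
    [[0, 0, 0], [0, 0, -1]],
    [[0, 0, 0], [0, 0, -1]],
    [[0, 0, 0], [0, 0, -1]],
    [[0, 0, 0], [0, 0, -1]],
    [[0, 0, 0], [0, 0, -1]],
    [[0, 0, 0], [0, 0, -1]],
    [[0, 0, 0], [0, 0, -1]],
    [[0, 0, 0], [0, 0, -1]]
  ]
}}

```text
t: 4.1
eef_pos: [592.6, 177.8, 231.1]
orientation: [0.807, 0.59, -0.0, -0.0]
force: [0.6, -0.3, -1.3]
finger_gap: 0.999
grasp_force: 0.0
```

Emit:
{"method": "servo_tool", "body": {
  "targets": [
    [[0, 0, 0.2], [0, 0, -1]],
    [[0, 0, 0.2], [0, 0, -1]],
    [[0, 0, 0.2], [0, 0, -1]],
    [[0, 0, 0.2], [0, 0, -1]],
    [[0, 0, 0.2], [0, 0, -1]],
    [[0, 0, 0.2], [0, 0, -1]],
    [[0, 0, 0.2], [0, 0, -1]],
    [[0, 0, 0.2], [0, 0, -1]],
    [[0, 0, 0], [0, 0, -1]],
    [[0, 0, 0], [0, 0, -1]]
  ]
}}

```text
t: 5.1
eef_pos: [592.5, 177.7, 150.7]
orientation: [0.557, 0.831, -0.0, -0.0]
force: [0.4, 0.3, 0.3]
finger_gap: 0.998
grasp_force: 0.0
```

Emit:
{"method": "servo_tool", "body": {
  "targets": [
    [[0, 0, 0], [0, 0, -1]],
    [[0, 0, 0], [0, 0, -1]],
    [[0, 0, 0], [0, 0, -1]],
    [[0, 0, 0], [0, 0, -1]],
    [[0, 0, 0], [0, 0, -1]],
    [[0, 0, 0], [0, 0, -1]],
    [[0, 0, 0], [0, 0, -1]],
    [[0, 0, 0], [0, 0, -1]],
    [[0, 0, 0], [0, 0, -1]],
    [[0, 0, 0], [0, 0, 0]]
  ]
}}

```text
t: 6.1
eef_pos: [592.5, 177.5, 150.9]
orientation: [0.274, 0.962, 0.0, -0.0]
force: [-0.9, 0.5, -0.1]
finger_gap: 1.0
grasp_force: 0.0
```

```bash
python3 -c "
from h import *
move([592,176.5,88])
cv2.imwrite('pics/s1.png',bot.camera('scene')[150:390,180:500].repeat(2,0).repeat(2,1))"
```

```text
t 6.1 pos [592.5 177.5 150.9] q [ 0.11  0.71 -0.77  1.66  0.57  1.01  0.17] F [-0.9  0.5 -0.1] gap 1.0 gf 0.0
shift units [-0.003 -0.024  1.259]
tool y yaw deg 58.23 tilt z [-5.e-04  5.e-04 -1.e+00]
```

View pics/s1.png

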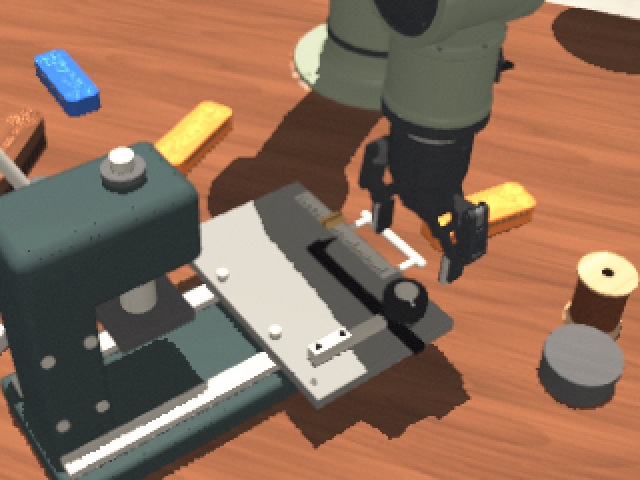

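s1 shows the open fingers above and around the knob at (405,298). The bed is in shadow and nothing is obstructed. I'll descend with a little more pre-turn and then grip.

Emit:
{"method": "servo_tool", "body": {
  "targets": [
    [[0, -0.01, 0.1], [0, 0, -1]],
    [[0, -0.01, 0.16], [0, 0, -1]],
    [[0, 0, 0.16], [0, 0, -1]],
    [[0, 0, 0.16], [0, 0, -1]],
    [[0, 0, 0.16], [0, 0, -1]],
    [[0, 0, 0.16], [0, 0, -1]],
    [[0, 0, 0.16], [0, 0, -1]],
    [[0, 0, 0.13], [0, 0, -1]],
    [[0, 0, 0.07], [0, 0, 0]],
    [[0, 0, 0], [0, 0, 0]]
  ]
}}

```text
t: 7.15
eef_pos: [591.7, 176.1, 87.9]
orientation: [-0.0, 1.0, -0.0, -0.0]
force: [-0.2, -0.0, 0.6]
finger_gap: 0.993
grasp_force: 0.0
```

Emit:
{"method": "servo_tool", "body": {
  "targets": [
    [[0, 0, 0], [0, 0, 0]],
    [[0, 0, 0], [0, 0, 0]],
    [[0, 0, 0], [0, 0, 0]],
    [[0, 0, 0], [0, 0, 0]],
    [[0, 0, 0], [0, 0, 0]],
    [[0, 0, 0], [0, 0, 0]],
    [[0, 0, 0], [0, 0, 0]]
  ],
  "hand": 0,
  "grip_force": 50
}}

```text
t: 7.85
eef_pos: [592.0, 176.1, 88.9]
orientation: [-0.002, 1.0, 0.0, 0.0]
force: [-1.1, 0.3, 6.5]
finger_gap: 0.494
grasp_force: 49.9
```

```bash
python3 -c "
from h import *
move([592,176.5,88])"
```

```text
t 7.85 pos [592.  176.1  88.9] q [ 0.15  0.83 -0.84  1.7   0.74  0.96  0.6 ] F [-1.1  0.3  6.5] gap 0.494 gf 49.88761782646179
shift units [-0.001  0.008  0.018]
tool y yaw deg 90.19 tilt z [ 6.e-04  2.e-04 -1.e+00]
```

Emit:
{"method": "servo_tool", "body": {
  "targets": [
    [[0, 0, 0], [0, 0, 0.5]],
    [[0, 0, 0], [0, 0, 1]],
    [[0, 0, 0], [0, 0, 1]],
    [[0, 0, 0], [0, 0, 1]],
    [[0, 0, 0], [0, 0, 1]],
    [[0, 0, 0], [0, 0, 1]],
    [[0, 0, 0], [0, 0, 1]],
    [[0, 0, 0], [0, 0, 1]],
    [[0, 0, 0], [0, 0, 1]],
    [[0, 0, 0], [0, 0, 1]]
  ]
}}

```text
t: 8.85
eef_pos: [592.7, 178.2, 89.0]
orientation: [0.325, 0.946, 0.002, 0.001]
force: [6.6, 10.9, -4.5]
finger_gap: 0.501
grasp_force: 51.2
```

Emit:
{"method": "servo_tool", "body": {
  "targets": [
    [[0, 0, 0], [0, 0, 1]],
    [[0, 0, 0], [0, 0, 1]],
    [[0, 0, 0], [0, 0, 1]],
    [[0, 0, 0], [0, 0, 1]],
    [[0, 0, 0], [0, 0, 1]],
    [[0, 0, 0], [0, 0, 1]],
    [[0, 0, 0], [0, 0, 1]],
    [[0, 0, 0], [0, 0, 1]],
    [[0, 0, 0], [0, 0, 1]],
    [[0, 0, 0], [0, 0, 1]]
  ]
}}

```text
t: 9.85
eef_pos: [594.7, 179.6, 89.2]
orientation: [0.628, 0.778, 0.005, 0.001]
force: [21.0, 18.5, -17.4]
finger_gap: 0.501
grasp_force: 53.0
```

Emit:
{"method": "servo_tool", "body": {
  "targets": [
    [[0, 0, 0], [0, 0, 1]],
    [[0, 0, 0], [0, 0, 1]],
    [[0, 0, 0], [0, 0, 1]],
    [[0, 0, 0], [0, 0, 1]],
    [[0, 0, 0], [0, 0, 1]],
    [[0, 0, 0], [0, 0, 1]],
    [[0, 0, 0], [0, 0, 1]],
    [[0, 0, 0], [0, 0, 1]],
    [[0, 0, 0], [0, 0, 1]],
    [[0, 0, 0], [0, 0, 0.5]]
  ]
}}

```text
t: 10.85
eef_pos: [595.2, 180.7, 89.3]
orientation: [0.847, 0.531, 0.005, -0.001]
force: [24.6, 22.2, -21.1]
finger_gap: 0.5
grasp_force: 53.6
```

Emit:
{"method": "servo_tool", "body": {
  "targets": [
    [[0, 0, 0], [0, 0, 1]],
    [[0, 0, 0], [0, 0, 0.5]],
    [[0, 0, 0], [0, 0, 0]],
    [[0, 0, 0], [0, 0, 0]]
  ]
}}

```text
t: 11.25
eef_pos: [595.1, 180.8, 89.3]
orientation: [0.873, 0.487, 0.005, -0.001]
force: [24.5, 21.8, -20.7]
finger_gap: 0.497
grasp_force: 53.7
```

```bash
python3 -c "
from h import *
move([592,176.5,88])
t=bot.camera('top');s=bot.camera('scene')
cv2.imwrite('pics/top2.png',t);cv2.imwrite('pics/scene2.png',s)
def big(im,x,y,w,h):
    c=cv2.resize(im[y:y+h,x:x+w],(w*14,h*14),interpolation=cv2.INTER_NEAREST).astype(float)
    return (255*(c/255)**.6).astype('uint8')
cv2.imwrite('pics/z2.png',np.hstack([big(t,270,205,28,30),big(s,334,248,26,30)]))
"
```

```text
t 11.25 pos [595.1 180.8  89.3] q [-0.16  0.7  -0.34  1.71  0.31  0.77 -1.2 ] F [ 24.5  21.8 -20.7] gap 0.497 gf 53.7433397769928
shift units [-0.106 -0.009  0.025]
tool y yaw deg -31.69 tilt z [ 0.008   0.0078 -0.9999]
```

View pics/z2.png

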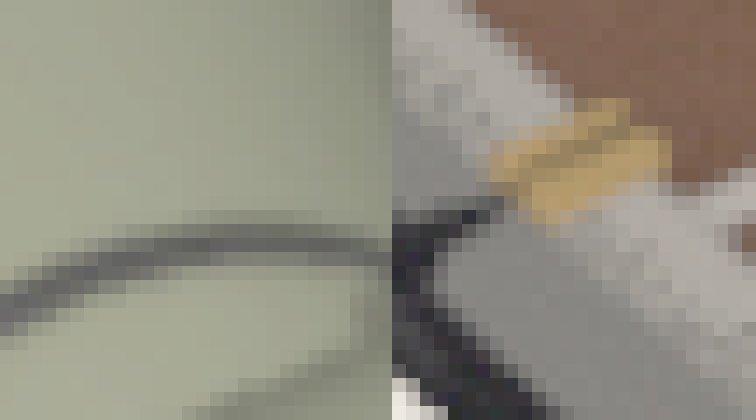

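z2's scene half shows the pointer tip near (502,204), just short of the line's back end near (510,187). That leaves roughly 2 mm to go. The arm hides the top view. I'll relax the side load and turn a little more.

Emit:
{"method": "servo_tool", "body": {
  "targets": [
    [[0.05, 0, 0], [0, 0, 0]],
    [[0.04, 0, 0], [0, 0, 0.5]],
    [[0, 0, 0], [0, 0, 0.7]],
    [[0, 0, 0], [0, 0, 0.6]],
    [[0, 0, 0], [0, 0, 0]],
    [[0, 0, 0], [0, 0, 0]]
  ]
}}

```text
t: 11.95
eef_pos: [595.7, 180.7, 89.0]
orientation: [0.903, 0.43, 0.002, -0.0]
force: [9.0, 5.1, -2.0]
finger_gap: 0.499
grasp_force: 55.6
```

```bash
python3 -c "
from h import *
move([592,176.5,88])"
```

```text
t 11.95 pos [595.7 180.7  89. ] q [-0.18  0.7  -0.31  1.71  0.28  0.77 -1.31] F [ 9.   5.1 -2. ] gap 0.499 gf 55.5716210603714
shift units [-0.111 -0.005  0.02 ]
tool y yaw deg -39.01 tilt z [ 0.0034  0.0019 -1.    ]
```

Emit:
{"method": "servo_tool", "body": {
  "targets": [
    [[0, 0, 0], [0, 0, 0]],
    [[0, 0, 0], [0, 0, 0]],
    [[0, 0, 0], [0, 0, 0]],
    [[0, 0, 0], [0, 0, 0]],
    [[0, 0, -0.2], [0, 0, 0]],
    [[0, 0, -0.4], [0, 0, 0]],
    [[0, 0, -0.6], [0, 0, 0]],
    [[0, 0, -0.6], [0, 0, 0]],
    [[0, 0, -0.6], [0, 0, 0.5]],
    [[0, 0, -0.4], [0, 0, 1]]
  ],
  "hand": 1
}}

```text
t: 12.95
eef_pos: [594.5, 179.9, 231.3]
orientation: [0.924, 0.382, 0.001, -0.0]
force: [-0.3, 0.1, 0.3]
finger_gap: 0.999
grasp_force: 0.0
```

Emit:
{"method": "servo_tool", "body": {
  "targets": [
    [[0, 0, 0], [0, 0, 1]],
    [[0, 0, 0], [0, 0, 1]],
    [[0, 0, 0], [0, 0, 1]],
    [[0, 0, 0], [0, 0, 1]],
    [[0, 0, 0], [0, 0, 1]],
    [[0, 0, 0], [0, 0, 1]],
    [[0, 0, 0], [0, 0, 1]],
    [[0, 0, 0], [0, 0, 1]],
    [[0, 0, 0], [0, 0, 1]],
    [[0, 0, 0], [0, 0, 1]]
  ]
}}

```text
t: 13.95
eef_pos: [594.1, 179.8, 229.1]
orientation: [0.999, 0.042, 0.0, -0.0]
force: [-0.8, -0.2, -0.1]
finger_gap: 0.997
grasp_force: 0.0
```

```bash
python3 -c "
from h import *
move([497.5,-240.4,230])"
```

```text
t 13.95 pos [594.1 179.8 229.1] q [-0.28  0.52 -0.16  1.61  0.09  1.02 -1.95] F [-0.8 -0.2 -0.1] gap 0.997 gf 0.0
shift units [-2.637  8.21  -0.022]
tool y yaw deg -85.14 tilt z [ 3.e-04  4.e-04 -1.e+00]
```

Emit:
{"method": "servo_tool", "body": {
  "targets": [
    [[-0.1, 0.3, 0], [0, 0, 0]],
    [[-0.18, 0.55, 0], [0, 0, 0]],
    [[-0.18, 0.55, 0], [0, 0, 0]],
    [[-0.18, 0.55, 0], [0, 0, 0]],
    [[-0.18, 0.55, 0], [0, 0, 0]],
    [[-0.18, 0.55, 0], [0, 0, 0]],
    [[-0.18, 0.55, 0], [0, 0, 0]],
    [[-0.18, 0.55, 0], [0, 0, 0]],
    [[-0.18, 0.55, 0], [0, 0, 0]],
    [[-0.18, 0.55, 0], [0, 0, 0]]
  ]
}}

```text
t: 14.95
eef_pos: [530.6, -91.1, 228.9]
orientation: [0.999, 0.044, 0.0, 0.0]
force: [1.1, 0.3, 0.3]
finger_gap: 1.0
grasp_force: 0.0
```

Emit:
{"method": "servo_tool", "body": {
  "targets": [
    [[-0.18, 0.55, 0], [0, 0, 0]],
    [[-0.18, 0.55, 0], [0, 0, 0]],
    [[-0.18, 0.55, 0], [0, 0, 0]],
    [[-0.18, 0.55, 0], [0, 0, 0]],
    [[-0.18, 0.55, 0], [0, 0, 0]],
    [[-0.1, 0.3, 0], [0, 0, 0]],
    [[0, 0, 0], [0, 0, 0.9]],
    [[0, 0, 0], [0, 0, 0.9]],
    [[0, 0, 0], [0, 0, 0.7]],
    [[0, 0, 0], [0, 0, 0]]
  ]
}}

```text
t: 15.95
eef_pos: [494.4, -246.0, 228.8]
orientation: [0.999, -0.043, 0.0, 0.0]
force: [1.2, -0.1, 0.2]
finger_gap: 0.999
grasp_force: 0.0
```

```bash
python3 -c "
from h import *
move([497.5,-240.4,2])
t=bot.camera('top');s=bot.camera('scene')
cv2.imwrite('pics/top3.png',t);cv2.imwrite('pics/scene3.png',s)
def big(im,x,y,w,h,k):
    return cv2.resize(im[y:y+h,x:x+w],(w*k,h*k),interpolation=cv2.INTER_NEAREST)
a=big(t,276,206,20,24,20);b=big(s,334,251,20,24,20)
cv2.imwrite('pics/z3.png',np.hstack([a,b]))
"
```

```text
t 15.95 pos [ 494.4 -246.   228.8] q [ 0.37  0.41 -0.03  1.8   0.01  0.94 -1.32] F [ 1.2 -0.1  0.2] gap 0.999 gf 0.0
shift units [ 0.051 -0.118  4.536]
tool y yaw deg -94.99 tilt z [ 2.e-04 -1.e-04 -1.e+00]
```

View pics/z3.png

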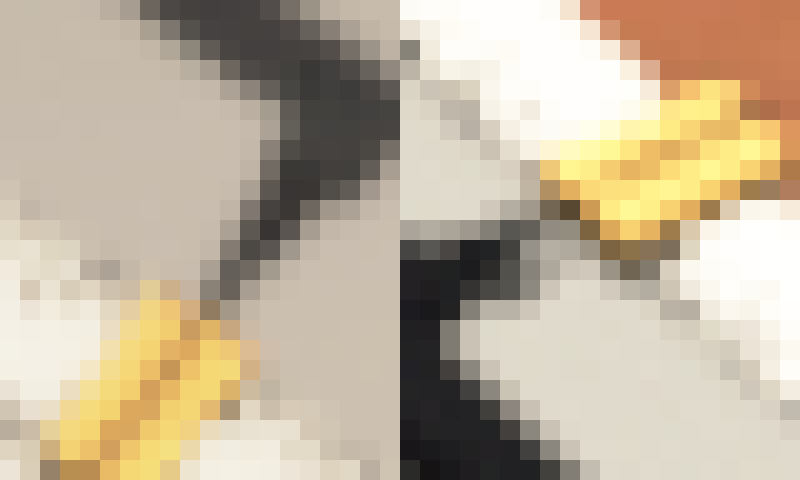

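z3 shows the tip meeting the back end of the line. In the top half the tip is near (218,300) and the rider's back middle near (200,318). I'll quantify the offset from profiles along bed y in both views.

```bash
cat > prof.py <<'E'
from h import *
def prof(t,s,yaw=54.66,org=None):
    yb=np.array([np.cos(np.radians(yaw)),np.sin(np.radians(yaw)),0]);xb=np.array([yb[1],-yb[0],0])
    for n,im,o in(("top",t,(286.4,220.4)),("scene",s,(342.5,260.5))):
        O=plane(n,o,82) if org is None else org
        K,D,T=cal(n);v=np.arange(-14,14.1,.25);out=[]
        for x in np.arange(-18,12,1.5):
            P=O+x*xb+v[:,None]*yb
            c=(P@T[:3,:3].T+T[:3,3])*[1,-1,-1]
            uv=cv2.projectPoints(c,np.zeros(3),np.zeros(3),K,D)[0].reshape(-1,2).astype(np.float32)
            p=cv2.remap(im,uv[None,:,0],uv[None,:,1],cv2.INTER_CUBIC)[0].astype(float)
            yel=np.clip(p[:,2]-p[:,0]-60,0,None)*(p[:,2]>150);dark=np.clip(130-p.max(1),0,None);dark[yel>0]=0
            f=lambda w:round(float(w@v/w.sum()),1) if w.sum()>150 else None
            # scribed line: red-green excess within rider
            q=np.where(np.abs(v-(f(yel) or 0))<4,yel>0,0)*np.clip(p[:,2]-p[:,1]-40,0,None)
            out.append((round(x,1),f(yel),int(yel.sum()),f(dark),int(dark.sum()),f(q)))
        print(n);[print(*r) for r in out]
E
python3 - <<'E'
from prof import *
prof(cv2.imread("pics/top3.png"),cv2.imread("pics/scene3.png"))
E
```

```text
top
-18.0 -0.7 3694 None 0 -0.3
-16.5 -0.7 3720 None 0 -0.4
-15.0 -0.8 3747 None 0 -0.5
-13.5 -0.8 3951 None 0 -0.3
-12.0 -0.9 4004 None 0 None
-10.5 -0.9 4063 None 0 None
-9.0 -1.0 4361 None 0 -0.3
-7.5 -0.8 4289 None 0 None
-6.0 -0.6 4040 None 0 None
-4.5 -0.7 3255 None 0 None
-3.0 -1.3 1124 None 0 None
-1.5 None 0 None 0 None
0.0 None 0 None 71 None
1.5 None 0 0.0 234 None
3.0 None 0 0.1 341 None
4.5 None 0 0.2 370 None
6.0 None 0 0.1 511 None
7.5 None 0 -0.0 725 None
9.0 None 0 -0.1 997 None
10.5 None 0 -0.1 1190 None
scene
-18.0 1.0 4297 None 0 None
-16.5 1.9 3952 None 0 None
-15.0 2.6 3830 None 0 None
-13.5 2.3 3912 None 0 None
-12.0 1.6 4130 None 0 -0.9
-10.5 1.9 4170 None 0 None
-9.0 2.2 4092 None 0 None
-7.5 2.0 4010 None 0 None
-6.0 1.7 3969 None 0 None
-4.5 1.9 3871 None 8 None
-3.0 2.1 4002 None 69 None
-1.5 1.4 4710 None 22 None
0.0 1.2 4141 None 122 0.6
1.5 1.5 860 8.5 484 None
3.0 None 0 4.0 890 None
4.5 None 0 None 145 None
6.0 None 0 None 44 None
7.5 None 0 0.4 218 None
9.0 None 0 0.4 496 None
10.5 None 0 0.7 714 None
```

```bash
cat > lin.py <<'E'
from h import *
def lin(t,s,yaws=(54,54.7,55.4),sh=np.zeros(3),xr={"top":(-15,-5),"scene":(-12,-2)},pr={"top":(0,4),"scene":(5,10)}):
    for n,im,o in(("top",t,(286.4,220.4)),("scene",s,(342.5,260.5))):
        O=plane(n,o,82)+sh;K,D,T=cal(n);v=np.arange(-10,10.1,.25)
        for yaw in yaws:
            yb=np.array([np.cos(np.radians(yaw)),np.sin(np.radians(yaw)),0]);xb=np.array([yb[1],-yb[0],0])
            def mean(a,b,ch):
                A=[]
                for x in np.arange(a,b+.1,.5):
                    c=((O+x*xb+v[:,None]*yb)@T[:3,:3].T+T[:3,3])*[1,-1,-1]
                    uv=cv2.projectPoints(c,np.zeros(3),np.zeros(3),K,D)[0].reshape(-1,2).astype(np.float32)
                    A.append(cv2.remap(im,uv[None,:,0],uv[None,:,1],cv2.INTER_LINEAR)[0,:,ch])
                return np.mean(A,0)
            g=mean(*xr[n],1);d=mean(*pr[n],1)
            print(n,yaw,"line g",g[::4].astype(int),"\n   ptr",d[::4].astype(int))
            k=[i for i in range(8,len(v)-8) if g[i]==g[i-6:i+7].min()]
            w=np.clip(np.percentile(d,70)-25-d,0,None)
            print("   minima",[(v[i],int(g[i])) for i in k],"ptr centroid",round(w@v/w.sum(),2))
E
python3 - <<'E'
from lin import *
lin(cv2.imread("pics/top3.png"),cv2.imread("pics/scene3.png"))
E
```

```text
top 54 line g [187 184 192 203 210 211 207 197 183 169 166 176 192 204 211 214 215 215
 215 214 215] 
   ptr [191 191 190 190 188 184 175 161 138 115 107 115 135 157 174 184 188 189
 189 189 189]
   minima [(np.float64(-0.25), 165)] ptr centroid 0.07
top 54.7 line g [187 184 190 201 210 212 208 199 184 170 166 175 190 203 210 213 215 216
 215 215 215] 
   ptr [191 191 190 190 188 184 175 160 137 115 107 115 136 158 175 184 188 189
 189 189 189]
   minima [(np.float64(-0.25), 165)] ptr centroid 0.04
top 55.4 line g [188 183 189 200 209 212 208 200 186 172 165 173 188 202 210 213 215 216
 215 215 215] 
   ptr [191 191 191 190 188 183 175 160 137 115 107 116 136 158 175 184 188 189
 189 189 189]
   minima [(np.float64(0.0), 165)] ptr centroid 0.01
scene 54 line g [251 250 249 247 246 242 232 218 206 201 203 212 224 234 239 238 228 211
 187 164 154] 
   ptr [216 216 216 215 210 200 185 167 145 123 108 107 121 139 154 163 166 171
 177 187 195]
   minima [(np.float64(-0.75), 201)] ptr centroid 0.82
scene 54.7 line g [251 250 249 247 246 242 233 220 207 201 203 211 223 233 239 238 229 213
 189 166 154] 
   ptr [216 216 216 214 209 199 184 164 143 121 107 108 123 141 155 163 167 171
 178 187 195]
   minima [(np.float64(-0.75), 201)] ptr centroid 0.68
scene 55.4 line g [251 250 249 247 246 243 234 221 208 201 202 210 221 232 239 239 231 214
 191 167 154] 
   ptr [216 216 216 214 209 198 182 162 140 119 106 109 125 143 156 163 167 171
 178 187 194]
   minima [(np.float64(-0.5), 201)] ptr centroid 0.58
```

Line and pointer agree to about 0.3 mm in the top view, and under 1 mm in the scene view, where the side walls bias the reading. That's good enough, so I'll take the block next.

Emit:
{"method": "servo_tool", "body": {
  "targets": [
    [[0.08, -0.16, 0.2], [0, 0, 0]],
    [[0, 0, 0.5], [0, 0, 0]],
    [[0, 0, 0.5], [0, 0, 0]],
    [[0, 0, 0.5], [0, 0, 0]],
    [[0, 0, 0.5], [0, 0, 0]],
    [[0, 0, 0.5], [0, 0, 0]],
    [[0, 0, 0.5], [0, 0, 0]],
    [[0, 0, 0.4], [0, 0, 0]],
    [[0, 0, 0.3], [0, 0, 0]],
    [[0, 0, 0.2], [0, 0, 0]]
  ]
}}

```text
t: 17.05
eef_pos: [499.4, -237.4, 21.9]
orientation: [0.999, -0.043, -0.001, -0.0]
force: [0.2, -0.4, 0.4]
finger_gap: 0.999
grasp_force: 0.0
```

Emit:
{"method": "servo_tool", "body": {
  "targets": [
    [[0, 0, 0.2], [0, 0, 0]],
    [[0, 0, 0.15], [0, 0, 0]],
    [[0, 0, 0.05], [0, 0, 0]],
    [[0, 0, 0], [0, 0, 0]]
  ]
}}

```text
t: 17.45
eef_pos: [499.8, -238.0, 3.3]
orientation: [0.999, -0.043, 0.0, 0.0]
force: [0.1, 0.2, 0.8]
finger_gap: 1.003
grasp_force: 0.0
```

Emit:
{"method": "servo_tool", "body": {
  "targets": [
    [[0, 0, 0], [0, 0, 0]],
    [[0, 0, 0], [0, 0, 0]],
    [[0, 0, 0], [0, 0, 0]],
    [[0, 0, 0], [0, 0, 0]],
    [[0, 0, 0], [0, 0, 0]],
    [[0, 0, 0], [0, 0, 0]]
  ],
  "hand": 0,
  "grip_force": 40
}}

```text
t: 18.05
eef_pos: [500.0, -238.2, 3.9]
orientation: [0.999, -0.043, 0.0, 0.0]
force: [-1.8, -0.7, 6.3]
finger_gap: 0.599
grasp_force: 41.8
```

```bash
python3 -c "
from h import *
move([497.5,-240.4,2])"
```

```text
t 18.05 pos [ 500.  -238.2    3.9] q [ 0.36  0.75 -0.03  1.92  0.04  0.47 -1.36] F [-1.8 -0.7  6.3] gap 0.599 gf 41.7838329076767
shift units [-0.045  0.049  0.038]
tool y yaw deg -94.99 tilt z [ 7.e-04 -3.e-04 -1.e+00]
```

Run:
```python
from h import *
t0,t3,s0,s3=[cv2.imread(f"pics/{n}.png") for n in("top0","top3","scene0","scene3")]
def pc(a,b,x,y,w,h):
    g=[cv2.cvtColor(i[y:y+h,x:x+w],6).astype(np.float32) for i in(a,b)]
    return cv2.phaseCorrelate(g[0],g[1],cv2.createHanningWindow((w,h),cv2.CV_32F))
print("bed top pins",pc(t0,t3,305,160,50,40),"handle",pc(t0,t3,235,205,34,38),"scene pinR",pc(s0,s3,280,270,24,28),"handle scene",pc(s0,s3,355,250,45,40))
# pin blobs
def cen(im,c,r=5):
    x,y=c;g=cv2.cvtColor(im,6)[y-r:y+r+1,x-r:x+r+1].astype(float);w=np.clip(g-215,0,None);Y,X=np.mgrid[-r:r+1,-r:r+1]
    return (x+(w*X).sum()/w.sum(),y+(w*Y).sum()/w.sum())
for a,b in(((286,154),(317,313)),((317,176),(291,285))):
    for t,s in((t0,s0),(t3,s3)):
        p,q=cen(t,a),cen(s,b);print(np.round(p,2),np.round(q,2),tri(p,q)[0].round(1),plane("top",p,85).round(1),plane("scene",q,85).round(1))
def big(im,x,y,w,h,k): return cv2.resize(im[y:y+h,x:x+w],(w*k,h*k),interpolation=cv2.INTER_NEAREST)
cv2.imwrite('pics/z4.png',np.hstack([big(t3,258,140,44,44,9),big(s3,320,290,44,44,9)]))
```

```text
bed top pins ((-0.5674561116374193, 0.6303083572641413), 1.059625611782074) handle ((-0.35066015947691653, 0.9655600844122532), 1.0601254721482596) scene pinR ((0.6896882887612303, -0.584278604883421), 1.1067222694555918) handle scene ((1.093075749644143, -0.4293568809312376), 0.8850390259424845)
[287.65 151.85] [317.09 313.46] [666.   57.1  90.2] [668.1  53.9  85. ] [660.7  58.9  85. ]
[287.55 151.82] [317.81 312.88] [665.5  57.8  91.9] [668.2  54.2  85. ] [658.7  59.7  85. ]
[318.58 174.64] [290.82 284.9 ] [606.8 -23.8  88.7] [608.6 -26.8  85. ] [602.7 -22.3  85. ]
[318.59 175.15] [291.38 284.42] [605.4 -23.5  89. ] [607.2 -26.9  85. ] [600.9 -21.7  85. ]
```

View pics/z4.png

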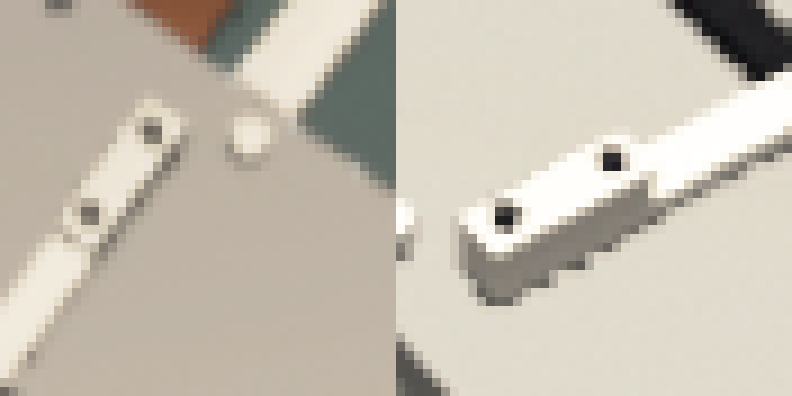

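z4 puts the stop's face-side top edge middle near (144,178) in the top half, and near (547,172) in the scene half. PinL is near (250,138) in the top half. Next I'll work out where the block goes.

Run:
```python
from h import *
a,ea=tri((285.28,154.83),(318,312.7));b,eb=tri((318.59,175.15),(291.38,284.42))
s,es=tri((273.5,159.28),(336.28,308.6));print(a,ea,b,eb,s,es)
print("stop planes",plane("top",(273.5,159.28),94).round(1),plane("scene",(336.28,308.6),94).round(1))
d=(a-b)[:2];print("pin dist",np.linalg.norm(d),"yaw",np.degrees(np.arctan2(d[1],d[0])))
yaw=np.radians(54.7);yb=np.array([np.cos(yaw),np.sin(yaw)]);xb=np.array([yb[1],-yb[0]])
m=(a+b)[:2]/2;print("pin mid",m,"stop rel pins x,y:",(s[:2]-m)@xb,(s[:2]-m)@yb,"expected x -32")
y=(s[:2]-m)@yb-75
C=m-32*xb+y*yb;print("block centre",C, "with gaps 4,5:",C-4*xb-5*yb)
move([*(C-4*xb-5*yb),110])
```

```text
[659.74560197  60.21830749  86.84629587] 0.3387430640309799 [605.35360462 -23.49072479  88.98039126] 4.86446477406267 [645.25712931  92.22650784  96.47739479] 3.220029153412288
stop planes [646.4  90.2  94. ] [642.5  93.8  94. ]
pin dist 99.82830992316568 yaw 56.98521479529899
pin mid [632.54960329  18.36379135] stop rel pins x,y: -32.311044215578576 67.62528022708815 expected x -32
block centre [602.17166236  30.83644931] with gaps 4,5: [596.01782388  29.06719186]
t 18.05 pos [ 500.  -238.2    3.9] q [ 0.36  0.75 -0.03  1.92  0.04  0.47 -1.36] F [-1.8 -0.7  6.3] gap 0.599 gf 41.7838329076767
shift units [ 1.451 -5.491 -2.122]
tool y yaw deg -94.99 tilt z [ 7.e-04 -3.e-04 -1.e+00]
```

Emit:
{"method": "servo_tool", "body": {
  "targets": [
    [[0, 0, -0.1], [0, 0, 0]],
    [[0, 0, -0.3], [0, 0, 0]],
    [[0, 0, -0.5], [0, 0, 0]],
    [[0, 0, -0.6], [0, 0, 0]],
    [[0, 0, -0.6], [0, 0, 0]],
    [[0, 0, -0.5], [0, 0, 0]],
    [[0, 0, -0.3], [0, 0, 0]],
    [[0, 0, -0.1], [0, 0, 0]],
    [[0, 0, 0], [0, 0, 0]]
  ]
}}

```text
t: 18.95
eef_pos: [499.9, -238.0, 154.2]
orientation: [0.999, -0.043, 0.001, 0.0]
force: [0.5, 0.3, -1.4]
finger_gap: 0.594
grasp_force: 42.5
```

Emit:
{"method": "servo_tool", "body": {
  "targets": [
    [[0.06, -0.25, 0], [0, 0, 0]],
    [[0.12, -0.46, 0], [0, 0, 0]],
    [[0.12, -0.46, 0], [0, 0, 0]],
    [[0.12, -0.46, 0], [0, 0, 0]],
    [[0.12, -0.46, 0], [0, 0, 0]],
    [[0.12, -0.46, 0], [0, 0, 0]],
    [[0.12, -0.46, 0], [0, 0, 0]],
    [[0.12, -0.46, 0], [0, 0, 0]],
    [[0.12, -0.46, 0], [0, 0, 0]],
    [[0.12, -0.46, 0], [0, 0, 0]]
  ]
}}

```text
t: 19.95
eef_pos: [575.2, -22.2, 152.2]
orientation: [0.999, -0.043, -0.001, -0.0]
force: [-0.6, -0.6, -1.7]
finger_gap: 0.601
grasp_force: 42.5
```

Emit:
{"method": "servo_tool", "body": {
  "targets": [
    [[0.12, -0.46, 0], [0, 0, 0]],
    [[0.12, -0.46, 0], [0, 0, 0]],
    [[0.06, -0.2, 0], [0, 0, -0.5]],
    [[0, 0, 0], [0, 0, -1]],
    [[0, 0, 0], [0, 0, -1]],
    [[0, 0, 0], [0, 0, -1]],
    [[0, 0, 0], [0, 0, -1]],
    [[0, 0, 0], [0, 0, -1]],
    [[0, 0, 0], [0, 0, -1]],
    [[0, 0, 0], [0, 0, -1]]
  ]
}}

```text
t: 20.95
eef_pos: [594.8, 30.1, 152.5]
orientation: [0.976, 0.219, -0.001, -0.0]
force: [0.4, -0.7, -1.8]
finger_gap: 0.6
grasp_force: 42.5
```

Emit:
{"method": "servo_tool", "body": {
  "targets": [
    [[0, 0, 0], [0, 0, -1]],
    [[0, 0, 0], [0, 0, -1]],
    [[0, 0, 0], [0, 0, -1]],
    [[0, 0, 0], [0, 0, -1]],
    [[0, 0, 0], [0, 0, -1]],
    [[0, 0, 0], [0, 0, -1]],
    [[0, 0, 0], [0, 0, -1]],
    [[0, 0, 0], [0, 0, -0.4]],
    [[0, 0, 0], [0, 0, 0]],
    [[0, 0, 0], [0, 0, 0]]
  ]
}}

```text
t: 21.95
eef_pos: [595.2, 30.2, 153.1]
orientation: [0.889, 0.458, -0.0, -0.0]
force: [-0.8, 0.9, -2.1]
finger_gap: 0.6
grasp_force: 42.5
```

Run:
```python
from h import *
move([596,29,85])
cv2.imwrite('pics/top5.png',bot.camera('top'));s=bot.camera('scene')
cv2.imwrite('pics/scene5.png',s)
```

```text
t 21.95 pos [595.2  30.2 153.1] q [ 0.07  0.58 -0.32  1.74  0.23  0.86 -0.97] F [-0.8  0.9 -2.1] gap 0.6 gf 42.532721757888794
shift units [-0.009  0.027  1.362]
tool y yaw deg -35.45 tilt z [-4.e-04 -0.e+00 -1.e+00]
```

Emit:
{"method": "servo_tool", "body": {
  "targets": [
    [[0, 0, 0.2], [0, 0, 0]],
    [[0, 0, 0.3], [0, 0, 0]],
    [[0, 0, 0.3], [0, 0, 0]],
    [[0, 0, 0.3], [0, 0, 0]],
    [[0, 0, 0.2], [0, 0, 0]],
    [[0, 0, 0.1], [0, 0, 0]],
    [[0, 0, 0.03], [0, 0, 0]],
    [[0, 0, 0.03], [0, 0, 0]],
    [[0, 0, 0], [0, 0, 0]]
  ]
}}

```text
t: 22.95
eef_pos: [595.6, 30.2, 80.6]
orientation: [0.889, 0.459, 0.0, 0.0]
force: [-0.1, 0.6, -1.4]
finger_gap: 0.598
grasp_force: 42.6
```

Run:
```python
from h import *
move([596,29,79])
```

```text
t 22.95 pos [595.6  30.2  80.6] q [ 0.05  0.68 -0.29  1.78  0.27  0.72 -1.  ] F [-0.1  0.6 -1.4] gap 0.598 gf 42.55858540534973
shift units [-0.015  0.022  0.032]
tool y yaw deg -35.38 tilt z [ 6.e-04  0.e+00 -1.e+00]
```

Emit:
{"method": "servo_tool", "body": {
  "targets": [
    [[0, 0, 0.02], [0, 0, 0]],
    [[0, 0.02, 0], [0, 0, 0]],
    [[0, 0.02, 0], [0, 0, 0]],
    [[0, 0.02, 0], [0, 0, 0]],
    [[0, 0, 0], [0, 0, 0]]
  ]
}}

```text
t: 23.45
eef_pos: [598.0, 28.4, 79.4]
orientation: [0.889, 0.459, 0.0, 0.0]
force: [-0.5, 0.3, -2.0]
finger_gap: 0.603
grasp_force: 42.6
```

Emit:
{"method": "servo_tool", "body": {
  "targets": [
    [[0.02, 0, 0], [0, 0, 0]],
    [[0.02, 0, 0], [0, 0, 0]],
    [[0.02, 0, 0], [0, 0, 0]],
    [[0, 0, 0], [0, 0, 0]]
  ]
}}

```text
t: 23.85
eef_pos: [599.6, 31.2, 79.3]
orientation: [0.888, 0.459, 0.0, -0.0]
force: [0.2, -0.2, -2.3]
finger_gap: 0.603
grasp_force: 42.6
```

Run:
```python
from h import *
move([596,29,79])
o=bot.get_obs();print("bed-frame force",R.from_quat(o["orientation"]).inv().apply(o["force"]))
```

```text
t 23.85 pos [599.6  31.2  79.3] q [ 0.05  0.69 -0.29  1.77  0.27  0.72 -1.  ] F [ 0.2 -0.2 -2.3] gap 0.603 gf 42.558993101119995
shift units [-0.078 -0.033  0.006]
tool y yaw deg -35.37 tilt z [ 1.e-04  1.e-04 -1.e+00]
bed-frame force [-0.07845119  0.32087916  2.32354954]
```

Emit:
{"method": "servo_tool", "body": {
  "targets": [
    [[0, 0.02, 0], [0, 0, 0]],
    [[0, 0, 0], [0, 0, 0]]
  ]
}}

```text
t: 24.05
eef_pos: [600.4, 30.3, 79.3]
orientation: [0.889, 0.459, 0.0, 0.0]
force: [0.2, -0.2, -1.8]
finger_gap: 0.601
grasp_force: 42.6
```

Emit:
{"method": "servo_tool", "body": {
  "targets": [
    [[0.02, 0, 0], [0, 0, 0]],
    [[0, 0, 0], [0, 0, 0]]
  ]
}}

```text
t: 24.25
eef_pos: [600.9, 31.0, 79.2]
orientation: [0.889, 0.459, -0.0, 0.0]
force: [-0.4, -1.7, -2.8]
finger_gap: 0.595
grasp_force: 42.6
```

Emit:
{"method": "servo_tool", "body": {
  "targets": [
    [[0, 0.02, 0], [0, 0, 0]],
    [[0, 0, 0], [0, 0, 0]]
  ]
}}

```text
t: 24.45
eef_pos: [601.6, 30.5, 79.2]
orientation: [0.889, 0.459, -0.0, -0.0]
force: [-1.0, -1.2, -2.0]
finger_gap: 0.601
grasp_force: 42.5
```

Emit:
{"method": "servo_tool", "body": {
  "targets": [
    [[0.02, 0, 0], [0, 0, 0]],
    [[0, 0, 0], [0, 0, 0]]
  ]
}}

```text
t: 24.65
eef_pos: [601.6, 30.5, 79.1]
orientation: [0.889, 0.459, -0.001, 0.0]
force: [-5.0, -5.1, 0.1]
finger_gap: 0.598
grasp_force: 42.9
```

Emit:
{"method": "servo_tool", "body": {
  "targets": [
    [[-0.012, 0.02, 0], [0, 0, 0]],
    [[0, 0, 0], [0, 0, 0]]
  ]
}}

```text
t: 24.85
eef_pos: [602.4, 30.0, 79.1]
orientation: [0.889, 0.459, -0.001, -0.0]
force: [-3.8, -3.7, -0.9]
finger_gap: 0.597
grasp_force: 42.5
```

Emit:
{"method": "servo_tool", "body": {
  "targets": [
    [[0, 0.02, 0], [0, 0, 0]],
    [[0, 0, 0], [0, 0, 0]]
  ]
}}

```text
t: 25.05
eef_pos: [602.7, 29.7, 79.0]
orientation: [0.888, 0.459, -0.001, -0.0]
force: [-7.5, -1.9, 1.0]
finger_gap: 0.599
grasp_force: 42.8
```

Emit:
{"method": "servo_tool", "body": {
  "targets": [
    [[0, 0, 0], [0, 0, 0]],
    [[0, 0, 0], [0, 0, 0]],
    [[0, 0, 0], [0, 0, 0]],
    [[0, 0, 0], [0, 0, 0]],
    [[0, 0, -0.1], [0, 0, 0]],
    [[0, 0, -0.3], [0, 0, 0]],
    [[0, 0, -0.5], [0, 0, 0]],
    [[0, 0, -0.5], [0, 0, 0]],
    [[0, 0, -0.5], [0, 0, 0]],
    [[0, 0, -0.3], [0, 0, 0]]
  ],
  "hand": 1
}}

```text
t: 26.05
eef_pos: [604.3, 29.9, 192.4]
orientation: [0.889, 0.459, 0.001, 0.001]
force: [0.6, 0.2, -0.6]
finger_gap: 0.996
grasp_force: 0.0
```

Run:
```python
from h import *
yaw=np.radians(54.7);yb=np.array([np.cos(yaw),np.sin(yaw)]);xb=np.array([yb[1],-yb[0]])
print("pre-handle",np.array([600,30])-xb*230+0*yb)
H=np.array([468.9-1.6,135.8+1.2]);print("handle est",H,"start",H-30*xb, "above",H-45*xb)
move([*(H-30*xb),230])
```

```text
pre-handle [412.28835428 162.90725361]
handle est [467.3 137. ] start [442.8158723  154.33572873] above [430.57380845 163.0035931 ]
t 26.05 pos [604.3  29.9 192.4] q [ 0.08  0.55 -0.33  1.68  0.21  0.94 -0.94] F [ 0.6  0.2 -0.6] gap 0.996 gf 0.0
shift units [ 0.16  -4.072 -0.761]
tool y yaw deg -35.38 tilt z [ 2.9e-03  3.0e-04 -1.0e+00]
```

Emit:
{"method": "servo_tool", "body": {
  "targets": [
    [[0, -0.2, 0], [0, 0, 0]],
    [[0.02, -0.45, 0], [0, 0, 0]],
    [[0.02, -0.45, 0], [0, 0, 0]],
    [[0.02, -0.45, 0], [0, 0, 0]],
    [[0.02, -0.45, 0], [0, 0, 0]],
    [[0.02, -0.45, 0], [0, 0, 0]],
    [[0.02, -0.45, 0], [0, 0, 0]],
    [[0.02, -0.45, 0], [0, 0, 0]],
    [[0.02, -0.45, 0], [0, 0, 0]],
    [[0, -0.25, 0], [0, 0, 0]]
  ],
  "hand": 0
}}

```text
t: 27.05
eef_pos: [441.3, 154.5, 189.0]
orientation: [0.888, 0.46, -0.0, -0.0]
force: [0.4, -0.5, -0.5]
finger_gap: 0.002
grasp_force: 0.0
```

Run:
```python
from h import *
move([442.8,154.3,54])
t=bot.camera('top');s=bot.camera('scene');cv2.imwrite('pics/top6.png',t);cv2.imwrite('pics/scene6.png',s)
def big(im,x,y,w,h,k): return cv2.resize(im[y:y+h,x:x+w],(w*k,h*k),interpolation=cv2.INTER_CUBIC)
cv2.imwrite('pics/z6.png',np.vstack([np.hstack([big(t,220,130,130,100,3)]),np.hstack([big(s,280,240,130,100,3)])]))
```

```text
t 27.05 pos [441.3 154.5 189. ] q [-0.15  0.35 -0.39  2.03  0.19  0.79 -1.27] F [ 0.4 -0.5 -0.5] gap 0.002 gf 0.0
shift units [0.017 0.029 2.699]
tool y yaw deg -35.29 tilt z [-1.e-03 -2.e-04 -1.e+00]
```

View pics/z6.png

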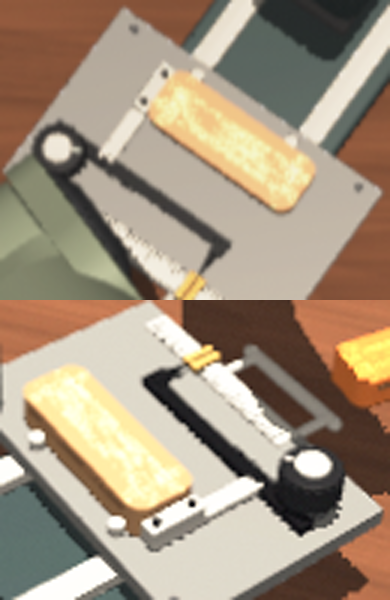

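z6 shows the block lying flat, its end against the stop and its long side on both pins. In the top half the stop is near (155,85) and the pins near (198,75) and (292,140). The pointer is at the rider near (200,270). I'll check the pointer and block yaw numerically, then lower beside the handle.

Run:
```python
from lin import *
t=cv2.imread("pics/top6.png");s=cv2.imread("pics/scene6.png")
lin(t,s,yaws=(54.7,))
h=cv2.cvtColor(t,cv2.COLOR_BGR2HSV);m=cv2.inRange(h,(8,45,170),(35,190,255));m[:150]=0;m[203:]=0;m[:,:265]=0;m[:,330:]=0
c=max(cv2.findContours(m,0,1)[0],key=cv2.contourArea);r=cv2.minAreaRect(c);B=[plane("top",p,103) for p in cv2.boxPoints(r)]
for i in range(4):
    d=B[(i+1)%4]-B[i];print(np.linalg.norm(d).round(1),np.degrees(np.arctan2(d[1],d[0])).round(1))
print("centre",plane("top",r[0],103).round(1))
```

```text
top 54.7 line g [182 179 185 196 204 206 202 192 179 166 162 171 185 198 205 208 209 210
 209 209 210] 
   ptr [185 185 185 184 182 178 170 155 133 112 104 111 131 153 169 178 182 183
 183 183 183]
   minima [(np.float64(-0.25), 161)] ptr centroid 0.03
scene 54.7 line g [250 250 248 247 245 241 232 218 205 199 201 210 222 233 240 239 230 214
 191 167 154] 
   ptr [215 215 215 214 209 199 184 165 143 122 108 108 122 139 153 161 166 170
 177 187 195]
   minima [(np.float64(-1.0), 199), (np.float64(-0.75), 199)] ptr centroid 0.78
55.9 -35.0
156.6 -125.7
55.8 144.6
156.2 54.3
centre [600.7  29.4 103. ]
```

Emit:
{"method": "servo_tool", "body": {
  "targets": [
    [[0, 0, 0.2], [0, 0, 0]],
    [[0, 0, 0.4], [0, 0, 0]],
    [[0, 0, 0.5], [0, 0, 0]],
    [[0, 0, 0.5], [0, 0, 0]],
    [[0, 0, 0.5], [0, 0, 0]],
    [[0, 0, 0.4], [0, 0, 0]],
    [[0, 0, 0.2], [0, 0, 0]],
    [[0, 0, 0], [0, 0, 0]]
  ]
}}

```text
t: 27.95
eef_pos: [442.7, 152.9, 52.9]
orientation: [0.889, 0.459, -0.001, -0.0]
force: [-0.1, 0.5, 0.4]
finger_gap: 0.003
grasp_force: 0.0
```

Emit:
{"method": "servo_tool", "body": {
  "targets": [
    [[0, 0.06, 0], [0, 0, 0]],
    [[0, 0.06, 0], [0, 0, 0]],
    [[0, 0.06, 0], [0, 0, 0]],
    [[0, 0.06, 0], [0, 0, 0]],
    [[0, 0.06, 0], [0, 0, 0]],
    [[0, 0.08, 0], [0, 0, 0]],
    [[0, 0.1, 0], [0, 0, 0]],
    [[0, 0.12, 0], [0, 0, 0]],
    [[0, 0.12, 0], [0, 0, 0]],
    [[0, 0.12, 0], [0, 0, 0]]
  ]
}}

```text
t: 28.95
eef_pos: [477.1, 129.6, 54.6]
orientation: [0.888, 0.459, -0.0, -0.0]
force: [-6.8, 4.8, 6.9]
finger_gap: 0.001
grasp_force: 4.0
```

Emit:
{"method": "servo_tool", "body": {
  "targets": [
    [[0, 0.12, 0], [0, 0, 0]],
    [[0, 0.12, 0], [0, 0, 0]],
    [[0, 0.12, 0], [0, 0, 0]],
    [[0, 0.12, 0], [0, 0, 0]],
    [[0, 0.12, 0], [0, 0, 0]],
    [[0, 0.12, 0], [0, 0, 0]],
    [[0, 0.12, 0], [0, 0, 0]],
    [[0, 0.12, 0], [0, 0, 0]],
    [[0, 0.12, 0], [0, 0, 0]],
    [[0, 0.12, 0], [0, 0, 0]]
  ]
}}

```text
t: 29.95
eef_pos: [526.0, 95.0, 54.6]
orientation: [0.888, 0.459, -0.0, -0.0]
force: [-7.7, 4.2, 6.4]
finger_gap: -0.0
grasp_force: 4.0
```

Run:
```python
from h import *
move([442.8+.816*180,152.9-.578*180,54])
```

```text
t 29.95 pos [526.   95.   54.6] q [-0.06  0.65 -0.31  1.95  0.34  0.58 -1.22] F [-7.7  4.2  6.4] gap -0.0 gf 4.034026265144348
shift units [-0.015  1.573  0.011]
tool y yaw deg -35.34 tilt z [-7.e-04  6.e-04 -1.e+00]
```

Emit:
{"method": "servo_tool", "body": {
  "targets": [
    [[0, 0.12, 0], [0, 0, 0]],
    [[0, 0.12, 0], [0, 0, 0]],
    [[0, 0.12, 0], [0, 0, 0]],
    [[0, 0.12, 0], [0, 0, 0]],
    [[0, 0.12, 0], [0, 0, 0]],
    [[0, 0.12, 0], [0, 0, 0]],
    [[0, 0.12, 0], [0, 0, 0]],
    [[0, 0.12, 0], [0, 0, 0]],
    [[0, 0.1, 0], [0, 0, 0]],
    [[0, 0.06, 0], [0, 0, 0]]
  ]
}}

```text
t: 30.95
eef_pos: [571.7, 62.4, 54.6]
orientation: [0.888, 0.459, -0.0, -0.0]
force: [-6.6, 4.6, 6.5]
finger_gap: 0.003
grasp_force: 3.7
```

Emit:
{"method": "servo_tool", "body": {
  "targets": [
    [[0, 0.04, 0], [0, 0, 0]],
    [[0, 0.04, 0], [0, 0, 0]],
    [[0, 0.04, 0], [0, 0, 0]],
    [[0, 0, 0], [0, 0, 0]]
  ]
}}

```text
t: 31.35
eef_pos: [576.6, 58.9, 54.5]
orientation: [0.888, 0.459, -0.0, -0.0]
force: [-4.1, 2.4, 4.0]
finger_gap: -0.001
grasp_force: 2.3
```

Emit:
{"method": "servo_tool", "body": {
  "targets": [
    [[0, 0.04, 0], [0, 0, 0]],
    [[0, 0.04, 0], [0, 0, 0]],
    [[0, 0, 0], [0, 0, 0]]
  ]
}}

```text
t: 31.65
eef_pos: [579.8, 56.6, 54.6]
orientation: [0.888, 0.459, -0.0, -0.0]
force: [-4.1, 3.1, 3.5]
finger_gap: -0.001
grasp_force: 2.4
```

Emit:
{"method": "servo_tool", "body": {
  "targets": [
    [[0, 0.04, 0], [0, 0, 0]],
    [[0, 0.04, 0], [0, 0, 0]],
    [[0, 0, 0], [0, 0, 0]]
  ]
}}

```text
t: 31.95
eef_pos: [582.7, 54.6, 54.5]
orientation: [0.888, 0.459, -0.0, -0.001]
force: [-6.6, 4.0, 6.5]
finger_gap: 0.002
grasp_force: 3.7
```

Emit:
{"method": "servo_tool", "body": {
  "targets": [
    [[0, 0.03, 0], [0, 0, 0]],
    [[0, 0.03, 0], [0, 0, 0]],
    [[0, 0, 0], [0, 0, 0]]
  ]
}}

```text
t: 32.25
eef_pos: [583.2, 54.2, 54.4]
orientation: [0.888, 0.46, -0.002, -0.002]
force: [-20.9, 11.1, 16.9]
finger_gap: -0.001
grasp_force: 11.9
```

Emit:
{"method": "servo_tool", "body": {
  "targets": [
    [[0, 0.03, 0], [0, 0, 0]],
    [[0, 0.03, 0], [0, 0, 0]],
    [[0, 0, 0], [0, 0, 0]]
  ]
}}

```text
t: 32.55
eef_pos: [583.6, 54.0, 54.3]
orientation: [0.888, 0.46, -0.003, -0.003]
force: [-36.4, 19.5, 28.3]
finger_gap: -0.0
grasp_force: 20.4
```

Emit:
{"method": "servo_tool", "body": {
  "targets": [
    [[0, -0.08, 0], [0, 0, 0]],
    [[0, -0.1, 0], [0, 0, 0]],
    [[0, -0.2, 0], [0, 0, 0]],
    [[0, -0.3, 0], [0, 0, 0]],
    [[0, -0.4, 0], [0, 0, 0]],
    [[0, -0.4, -0.2], [0, 0, 0]],
    [[0, -0.4, -0.4], [0, 0, 0]],
    [[0, -0.3, -0.5], [0, 0, 0]],
    [[0, -0.2, -0.5], [0, 0, 0]],
    [[0, 0, -0.4], [0, 0, 0]]
  ]
}}

```text
t: 33.55
eef_pos: [489.7, 120.7, 155.7]
orientation: [0.888, 0.46, 0.0, 0.0]
force: [-0.0, 0.1, -0.0]
finger_gap: 0.001
grasp_force: 0.0
```

Run:
```python
from lin import *
move([442.8,154.3,54])
t=bot.camera('top');s=bot.camera('scene');cv2.imwrite('pics/top7.png',t);cv2.imwrite('pics/scene7.png',s)
def big(im,x,y,w,h,k): return cv2.resize(im[y:y+h,x:x+w],(w*k,h*k),interpolation=cv2.INTER_CUBIC)
cv2.imwrite('pics/z7.png',np.hstack([big(t,230,80,130,150,3),big(s,210,220,130,150,3)]))
xb=np.array([.816,-.578,0])
lin(t,s,yaws=(54.7,),sh=160*xb)
```

```text
t 33.55 pos [489.7 120.7 155.7] q [-0.07  0.46 -0.38  1.97  0.24  0.76 -1.21] F [-0.   0.1 -0. ] gap 0.001 gf 0.0
shift units [ 0.007 -1.153  2.033]
tool y yaw deg -35.26 tilt z [ 5.e-04  1.e-04 -1.e+00]
top 54.7 line g [180 178 185 193 195 192 184 171 155 142 142 156 172 186 193 196 194 186
 179 178 182] 
   ptr [174 174 174 173 171 168 160 146 126 107 102 111 129 148 162 169 172 173
 173 173 173]
   minima [(np.float64(-0.5), 140)] ptr centroid -0.07
scene 54.7 line g [235 235 237 239 240 236 224 206 186 177 185 203 220 233 239 237 227 208
 183 159 151] 
   ptr [217 217 218 217 213 203 186 162 135 111  93  92 110 133 146 143 136 138
 153 174 193]
   minima [(np.float64(-1.0), 177)] ptr centroid 1.88
```

View pics/z7.png

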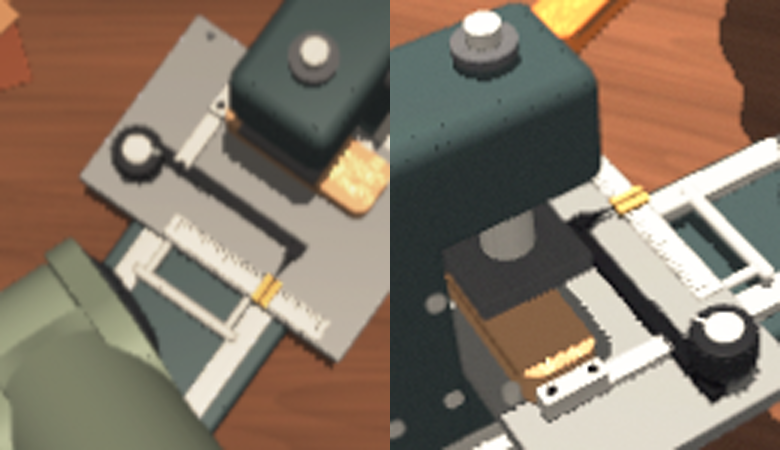

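z7 shows the bed fully in under the head. In the scene half the block's end is still against the stop near (570,375). The pointer is on the rider line near (268,290) in the top half, about 0.4 mm off, and the arm is clear.

```bash
python3 -c "
from cell import bot
print(bot.finish_job())"
```

```text
the job is handed in; nothing more can be done
None
```

The job is handed in at about 34 s on the robot's clock: the pointer measures about 0.4 mm off the line in the top view (the scene view reads about 1.4 mm, which I put down to side-wall and shadow bias), the block is against the stop and both pins, the bed is pushed in to its stop, and I kept clear of the brush, spool and tin but did not check them in the last pictures.

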